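# True up a cake turntable with a dial gauge

### The arm

A 6-joint arm with a two-finger parallel gripper is mounted at the origin on a cart in front of the work surface, level with it; the furniture and walls round the work are solid. World frame = base frame: x ahead of the robot, y to its left, z up, the work surface at z = 0. Lengths are in m, angles in rad, forces in N, time in s.
With the tool pointing down it reaches from about 0.425 to 0.95 m from the base axis. Payload 14.7 kg.
Tool frame: the origin (TCP) lies at the very end of the fingers, on their centre line; the grasp point (between the pads) lies 19 mm behind it (env.tcp_to_grasp is the distance from the TCP to the grasp point, in m); x points along the fingers, y is the direction in which the jaws open and shut, and the axes are right-handed (so a half turn about x gives the same grasp; the last joint's range is limited). The gripper opens to 85 mm and grips with 20 to 120 N. Pads are 22 mm wide; open, the fingers measure 114 mm over their backs; the gripper's body (76 mm by 85 mm) begins 54 mm behind the grasp point. The pads swing forward as they close: fully open they stand 13 mm farther back than shut.
Start: joints at [-1.361, 0.48, 1.596, -0, 1.065, -0.047], TCP at [0.165, -0.629, 0.231] pointing down, gripper open.
Joint ranges: [-2.75, 2.75], [-0.82, 2.05], [0.23, 2.67], [-1.56, 4.7], [0.09, 2.69], [-2.92, 2.92]. Speed limits (rad/s): [1.89, 1.89, 2.39, 3.01, 3.01, 3.01].

### API

Orientations are given as [roll, pitch, yaw] about the fixed x, y, z axes, in that order (R = Rz(yaw) Ry(pitch) Rx(roll)).
In Python, from rig import env gives the robot as it stands. Calls block until the motion is done:
- env.move_ptp(position, orientation): joint-space move of the TCP to a pose.
- env.servo_line(position, rot=None, velocity=0.15, stop_force=None): straight line of the TCP; rot=None keeps the orientation; velocity is the mean speed in m/s. With stop_force (N) it stops when the force on the tool has changed by that much, and returns True; else False.
- env.movej(angles): joint-space move.
- env.gripper_to(opening, f_grip=None): opening from 0.0 (shut) to 1.0 (fully open); f_grip is the grip in N (None keeps the last); returns when the fingers have stopped.
- env.wait(seconds).
- env.ik(position, orientation): joint angles nearest the present ones, or None.
- env.get_obs(): the state.
- env.camera(name): name is "side" or "top"; returns a dict with "pixels" (400x640x3 uint8, red, green, blue), "K" (3x3 intrinsics, pixels), "rvec" (rotation vector, rad) and "tvec" (3), from world to camera coordinates, as OpenCV has them. Camera axes: x right, y down, z forward; pixel columns grow to the right and rows downward; lengths in m; the calibration is good to about 2 mm. A picture is of the moment at which its call begins. There is no depth.
A pose or a line that the arm cannot do raises env.Unreachable and nothing moves.
- env.close_job(): hands the job in, once; it reports no verdict.
The state is a dict: "time_s": time; "qpos": joint angles; "qd": joint speeds; "effort": joint torques, N m; "tool_pos": TCP position; "tool_rot": TCP orientation; "contact_force": force on the tool from outside, world axes, zero at the start; "moment": the same for the moment, N m; "opening": opening from 0.0 (shut) to 1.0 (fully open).
Only numpy, scipy, OpenCV 4.12 (cv2) and the standard library are available. Lean on these libraries where they do the work, as an engineer would, in place of code of your own. Each camera call takes 0.05 s, during which the arm holds its last target. There are 200 camera calls.

### The job

The round plate of the cake turntable is clamped off-centre on its spindle. Slide the dial gauge fully up to its stop so that its sprung plunger presses on the plate's rim, turn the plate by the crank knob while you watch the needle through its lowest and highest readings, and then come to rest with the rim's high spot at the gauge. Now push that high side of the rim gently inward, beside the plunger, until the needle, with your push let go, rests half-way between its highest and lowest readings and the plate runs true; do not shove it past the centre, leave the gauge at its stop and disturb nothing else.

Things in the scene. Friction and masses are not known exactly. Their poses are not given: they have to be found in the camera images.
- turntable_base: grey bed, 130 x 390 x 14 mm, carrying the turntable and the gauge's rail; fixed to the table. Origin: on the table under the spindle's axis; z up; its -y axis runs from the spindle along the rail to the gauge. The rail and dial lie within 31 mm of that axis
- spindle (a point): point on the spindle's axis at z = 70 mm. The plate is an aluminium disc of 115 mm radius, rim from z = 61 to 78 mm, clamped by friction under washer and nut (top 106 mm), its centre some 3 mm off this axis in an unknown direction that turns with the crank. It slides only along that direction, under about 8 N (8 N / cosine if pushed aslant), and stays put; over 25 N is too much
- knob_grip (a point): grip point of the crank's black upright knob, 18 mm across, 41 mm tall (z = 90 to 131 mm), which spins freely on its pin; the point is on the knob's axis at z = 113 mm and goes round the spindle at 70 mm radius, above the plate
- crank (a joint): angle of spindle, crank and plate, rad, growing counter-clockwise from above; turns without end and stays where it is left; about 2.5 N at the knob turns it. At 0 the crank points along the base's +x
- gauge_grip (a point): grip point of the black upright post on the gauge's carriage, 16 mm across, 45 mm tall (z = 55 to 100 mm), 58 mm behind the dial's centre; the point is on the post's axis at z = 82 mm. The dial's case (62 mm across, top at z = 85 mm) lies between the post and the plate
- gauge_slide (a joint): travel of the gauge's carriage along the base's +y, towards the spindle, m; 0 = fully back, 0.020 = against its stop; moved by about 5 N, stays where it is left
- dial_needle (a joint): needle of the dial, rad, clockwise from above: 0 with the plunger right out, 0.5 rad for each mm the plunger is pressed in (10 mm at most, 5 rad). With the gauge at its stop it reads about 2.5 on a plate that runs true, more where the rim stands out. The spring pushes with 0.6 to 3.6 N. While the rim is being pushed it can read up to 0.2 rad too low: let go and read again
- plunger_tip (a point): front of the plunger's ball tip (8 mm ball), at z = 70 mm on the base's -y side of the plate; the dial's centre is 75 mm behind it when the plunger is out
- plate_offset (a joint): how far the plate's centre stands off the spindle's axis, m, along its own unknown direction in the turning plate (3.4 to 3.5 mm at the start; 0 = true, negative = pushed past the centre)
- spanner: loose steel spanner, 158 x 34 x 8 mm, lying on the table beside the gauge; origin at its middle, underside
- spice_jar: loose spice jar, 47 mm across, 98 mm tall, standing behind the turntable; origin at the centre of its underside

How it is judged:
On the way, in this order (a step that is already met when the one before it is completed fails the run):
1. with the gauge at its stop, the rim's low side stands at the plunger (value of joint gauge_slide above 0.0196 m and value of joint dial_needle below 1.2 rad), for 0.1 s.
2. the plate comes to rest with its high spot at the plunger, not yet pushed (value of joint gauge_slide above 0.0196 m and value of joint dial_needle above 3.85 rad and value of joint plate_offset between 0.0029 and 0.0045 m and contact force between the fingers and plate_rim below 0.5 N and velocity of joint crank between -0.05 and 0.05 rad/s), for 0.3 s.
At the end, for the whole second after the job is handed in: The plate's centre is within 0.6 mm of the spindle's axis and the gauge is still at its stop (travel over 19.6 mm) (value of joint plate_offset between -0.0006 and 0.0006 m and value of joint gauge_slide above 0.0196 m); the robot touches nothing.
It fails at once if the rim is pushed with more than 25 N (contact force between the fingers and plate_rim above 25 N).
It fails at once if the plate is shoved more than 1.5 mm past the centre (value of joint plate_offset below -0.0015 m).
It fails at once if the spanner or the spice jar is moved by more than 20 mm (distance of any of spanner, spice_jar from where it was at the start of the episode above 0.02 m).
It also fails if it takes over 72 s, if anything falls off the work surface, if the arm or the gripper's body presses on something with over 40 N, if the wrist force passes 120 N, or if a joint passes its speed limit or range.

## Working session

There is one attempt and no reset: what is moved stays moved. The work goes in short steps, each a Python script; the robot and the scene stay as the last script left them, time stands still between calls to the robot, and variables do not carry over. Pictures are saved under pics/ and viewed, about 8 in all and at most 12, crops included, and the job is handed in when it is done.

```bash
ls; mkdir -p pics; python3 - <<'E'
from rig import env
import cv2
for n in("top","side"):
    c=env.camera(n); cv2.imwrite(f"pics/{n}0.png",c["pixels"][:,:,::-1]); R=cv2.Rodrigues(c["rvec"])[0]
    print(n,c["K"].tolist(),(-R.T@c["tvec"]).round(3),R.round(3).tolist())
o=env.get_obs();print(o["tool_rot"],o["time_s"],env.tcp_to_grasp)
E
```

```text
pics
top [[382.10562508089026, 0.0, 319.79857421700046], [0.0, 382.10562508089026, 194.2079061877782], [0.0, 0.0, 1.0]] [0.507 0.016 0.923] [[-0.005, -1.0, 0.026], [-0.986, 0.0, -0.169], [0.169, -0.027, -0.985]]
side [[387.9891024522982, 0.0, 315.32967407153643], [0.0, 387.9891024522982, 201.68608423688815], [0.0, 0.0, 1.0]] [ 0.422 -0.606  0.652] [[0.949, -0.314, 0.001], [-0.209, -0.634, -0.745], [0.235, 0.707, -0.667]]
[-1.60633802  1.56970663  1.79203119] 0.1 0.0187
```

View pics/top0.png

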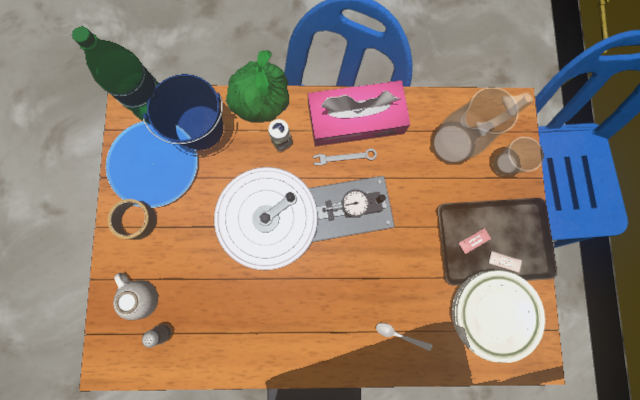

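View pics/side0.png

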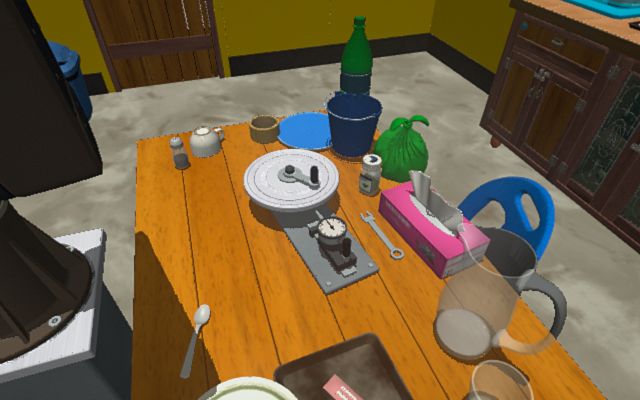

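Plate centre in the top view is about (266,218), nut (265,217), knob top (290,197) and dial (355,204). The gauge post is near (380,203), the jar at (280,134) and the spanner at (345,157). I'll enlarge both views next to get finer pixels.

```bash
python3 - <<'E'
import cv2,numpy as np
a=cv2.imread("pics/top0.png")[155:275,205:405]; b=cv2.imread("pics/side0.png")[140:300,235:390]
cv2.imwrite("pics/c0.png",cv2.resize(a,None,fx=4,fy=4,interpolation=cv2.INTER_CUBIC))
cv2.imwrite("pics/c1.png",cv2.resize(b,None,fx=3.7,fy=3.7,interpolation=cv2.INTER_CUBIC))
E
```

```text
(no output)
```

View pics/c0.png

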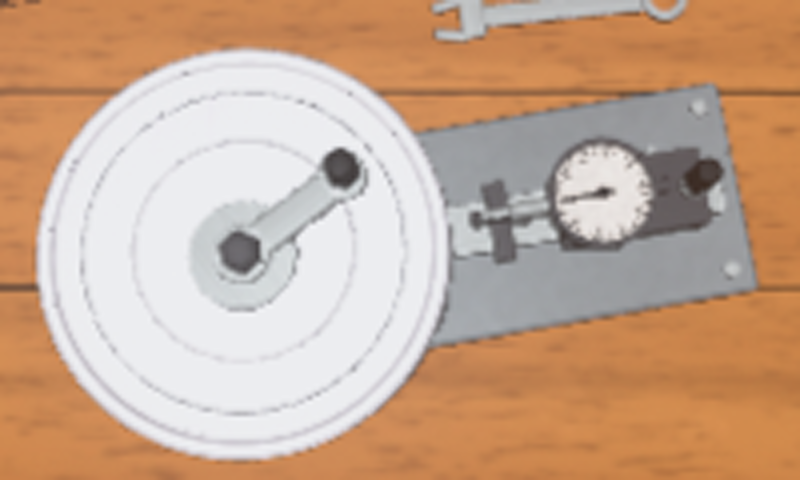

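View pics/c1.png

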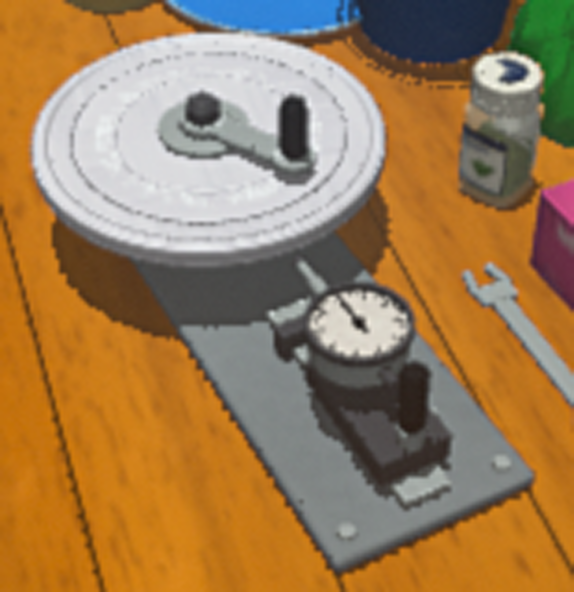

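```bash
cat > h.py <<'E'
from rig import env
import numpy as np, cv2
from scipy.optimize import least_squares
def proj(c,P): return cv2.projectPoints(np.array(P,float).reshape(-1,3),c["rvec"],c["tvec"],c["K"],None)[0][:,0]
def back(c,px,z):
    R=cv2.Rodrigues(c["rvec"])[0]; C=-R.T@c["tvec"]; d=R.T@np.linalg.inv(c["K"])@[*px,1.]
    return C+d*(z-C[2])/d[2]
E
python3 - <<'E'
from h import *
t=env.camera("top"); s=env.camera("side")
T=np.array([(240,251),(343,163),(602,191),(708,171),(712,86),(757,288)])/4+[205,155]
S=np.array([(202,105),(293,99),(360,323),(413,367),(533,477),(338,567)])/3.7+[235,140]
Z=[.106,.131,.084,.100,.014,.014]
for n,a,b,z in zip("nut knob dial post c1 c2".split(),T,S,Z): print(n,back(t,a,z).round(4),back(s,b,z).round(4))
def pts(p):
    x,y,w,q=p[:4]; c,s_=np.cos(w),np.sin(w)
    L=np.array([[0,0],[.07*np.cos(q),.07*np.sin(q)],[0,-.205],[0,-.263],[.065,p[4]],[-.065,p[4]]])
    return np.c_[L@np.array([[c,s_],[-s_,c]])+[x,y],Z]
f=lambda p:np.r_[proj(t,pts(p))-T,proj(s,pts(p))-S].ravel()
r=least_squares(f,[.5,.1,.1,.5,-.3],loss="soft_l1");print(r.x.round(4));print(r.fun.reshape(-1,2).round(1).tolist());print(pts(r.x).round(4))
E
```

```text
nut [0.596 0.111 0.106] [0.5931 0.1008 0.106 ]
knob [0.6395 0.0552 0.131 ] [0.6391 0.057  0.131 ]
dial [ 0.6315 -0.0865  0.084 ] [ 0.6296 -0.0903  0.084 ]
post [ 0.6402 -0.143   0.1   ] [ 0.6389 -0.1435  0.1   ]
c1 [ 0.7068 -0.1638  0.014 ] [ 0.7056 -0.1695  0.014 ]
c2 [ 0.5833 -0.1867  0.014 ] [ 0.5823 -0.1916  0.014 ]
[ 0.5962  0.113   0.1673 -1.0872 -0.2947]
[[-0.9, -0.1], [-1.0, 0.4], [1.2, 0.5], [1.5, 0.1], [1.2, -1.0], [0.7, 0.9], [-0.1, -3.2], [-0.3, -0.0], [0.1, -0.5], [1.1, 0.9], [1.1, -1.5], [-1.1, -1.1]]
[[ 0.5962  0.113   0.106 ]
 [ 0.6386  0.0573  0.131 ]
 [ 0.6303 -0.0891  0.084 ]
 [ 0.64   -0.1463  0.1   ]
 [ 0.7093 -0.1668  0.014 ]
 [ 0.5812 -0.1884  0.014 ]]
```

```bash
cat >> h.py <<'E'
SP=np.array([.5955,.1105]); W=.175; PI=np.pi
def w(x,y): c,s=np.cos(W),np.sin(W); return SP+[c*x-s*y,s*x+c*y]
def down(yaw): return [0,PI/2,yaw]
def face(name,slide,save=None):
    """rectified dial (base frame: +y up, +x right), 8 px/mm, 80x80 mm"""
    c=env.camera(name); m=.04
    ctr=[0,-.203+slide]
    P=[[*w(ctr[0]+a*m,ctr[1]+b*m),.084] for a,b in((-1,1),(1,1),(1,-1),(-1,-1))]
    H=cv2.getPerspectiveTransform(proj(c,P).astype(np.float32),np.float32([[0,0],[640,0],[640,640],[0,640]]))
    im=cv2.warpPerspective(c["pixels"],H,(640,640),flags=cv2.INTER_CUBIC)
    if save: cv2.imwrite(save,np.hstack([cv2.resize(im,(400,400))])[:,:,::-1])
    return im
def needle(slide,save=None,names=("top","side")):
    out=[]
    for n in names:
        im=face(n,slide,save and f"pics/{save}_{n}.png")
        hsv=cv2.cvtColor(im,cv2.COLOR_RGB2HSV); g=hsv[:,:,2]
        # bright unsaturated face, largest blob near the middle
        m=((g>150)&(hsv[:,:,1]<60)).astype(np.uint8); m=cv2.morphologyEx(m,cv2.MORPH_CLOSE,np.ones((45,45)))
        m=cv2.morphologyEx(m,cv2.MORPH_OPEN,np.ones((121,121)))
        k,_,st,ce=cv2.connectedComponentsWithStats(m)
        if k<2: out.append((n,None));continue
        i=1+np.argmax(st[1:,4]); x,y,ww,hh=st[i,:4]; cx,cy=x+ww/2,y+hh/2
        p=cv2.warpPolar(g,(200,720),(cx,cy),200,cv2.INTER_LINEAR).astype(float)   # rows: angle cw from +x (image)
        d=p[:,70:150].mean(1); d=np.maximum(np.median(d)-d,0); j=np.argmax(cv2.GaussianBlur(d.reshape(-1,1),(1,41),0))
        k_=np.arange(j-30,j+31); ww_=d[k_%720]; a=((k_*ww_).sum()/ww_.sum())*.5
        out.append((n,round(((a+90+180)%360-180)/57.2958,3),int(cx),int(cy),ww,hh))
    return out
E
python3 - <<'E'
from h import *
print(needle(0,"d0"))
im=np.hstack([cv2.imread(f"pics/d0_{n}.png") for n in("top","side")]);cv2.imwrite("pics/d0.png",im)
for yaw in(W-PI/2,W+PI/2): print(yaw,env.ik([*w(0,-.3),.2],down(yaw)),env.ik([*w(0,-.26),.068],down(yaw)))
E
```

```text
[('top', np.float64(-0.467), 376, 320, np.int32(527), np.int32(640)), ('side', np.float64(0.024), 301, 314, np.int32(392), np.int32(382))]
-1.3957963267948965 [-3.23084383e-01  5.42629989e-01  1.56923823e+00 -4.44089210e-16
  1.02972444e+00 -4.98084383e-01] [-2.69456897e-01  6.74124319e-01  1.70508569e+00 -4.44089210e-16
  7.62382647e-01 -4.44456897e-01]
1.7457963267948966 [-0.32308438  0.54262999  1.56923823  0.          1.02972444  2.64350827] [-0.2694569   0.67412432  1.70508569  0.          0.76238265  2.69713576]
```

View pics/d0.png

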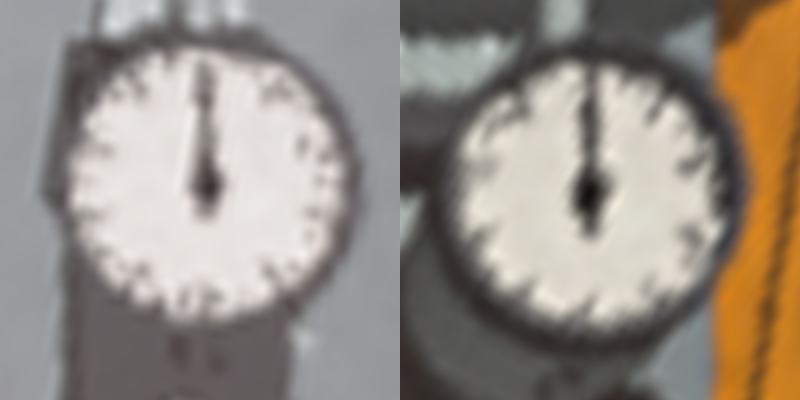

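The rectified dial is clear in both views: the needle points straight up (base +y), so zero is as expected. The face centre is at about (205,187) in the top half and (590,195) in the side half. The side detector reads 0.02. The top detector needs a higher brightness threshold, because it is taking in the grey bed. Next I push the gauge.

```bash
sed -i 's/(g>150)/(g>(195 if n=="top" else 150))/' h.py; python3 - <<'E'
from h import *
print(needle(0))
env.gripper_to(0.0)
env.move_ptp([*w(0,-.305),.2],down(W-PI/2))
print(env.servo_line([*w(0,-.305),.07]))
f0=env.get_obs()["contact_force"]
r=env.servo_line([*w(0,-.250),.07],velocity=.03,stop_force=16)
o=env.get_obs(); d=o["tool_pos"][:2]-SP; c,s=np.cos(W),np.sin(W)
print(r,"base xy",c*d[0]+s*d[1],-s*d[0]+c*d[1],o["contact_force"]-f0,o["time_s"])
print(needle(.02))
env.servo_line([*w(0,-.30),.07]); env.servo_line([*w(0,-.30),.2])
im=env.camera("top");cv2.imwrite("pics/t1.png",cv2.resize(im["pixels"][155:275,205:405],None,fx=4,fy=4,interpolation=2)[:,:,::-1])
print(needle(.02,"d1"),env.get_obs()["time_s"])
E
```

```text
[('top', np.float64(-0.036), 333, 293, np.int32(380), np.int32(389)), ('side', np.float64(0.029), 300, 314, np.int32(391), np.int32(381))]
False
True base xy 0.0001327812362961825 -0.2582194056671647 [-0.09591489 -5.43574905  0.71949885] 5.9333
[('top', np.float64(-2.604), 394, 215, np.int32(492), np.int32(431)), ('side', np.float64(0.331), 275, 212, np.int32(160), np.int32(150))]
[('top', np.float64(2.69), 320, 320, np.int32(640), np.int32(640)), ('side', np.float64(2.751), 294, 332, np.int32(399), np.int32(391))] 7.6333
```

View pics/t1.png

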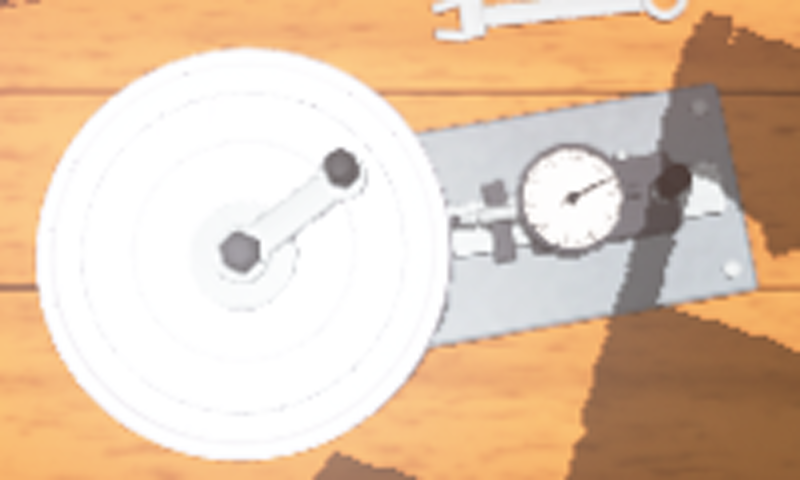

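The gauge has moved up against its stop: dial centre at crop (572,197), post at (675,180), needle about 2.7. The knob is unchanged at (342,165) and the spanner hasn't moved. Exposure shifts between pictures, so I'll make the threshold relative. Next I grip the knob and start turning it.

```bash
sed -i 's/(g>(195 if n=="top" else 150))/(g>.83*np.percentile(g[160:480,160:480],90))/' h.py
cat >> h.py <<'E'
def knob(q): return [*w(.07*np.cos(q),.07*np.sin(q)),.096]
def rd(): return [a[1] and float(a[1]) for a in needle(.02)]
def turn(q0,q1,step=.3,v=.09,lim=30):
    for q in np.linspace(q0,q1,max(2,int(abs(q1-q0)/step+1.5)))[1:]:
        env.servo_line(knob(q),velocity=v)
        o=env.get_obs(); f=o["contact_force"][:2]
        u=np.array([np.cos(q+W),np.sin(q+W)]); r=rd()
        print(f"q {q:.2f} t {o['time_s']:.1f} rad {f@u:.1f} tan {f@[-u[1],u[0]]:.1f} needle",r,flush=True)
        if np.hypot(*f)>lim: print("stop");break
    return q
E
python3 - <<'E'
from h import *
q=-1.07; k=knob(q); print(k)
env.gripper_to(.5)
env.move_ptp([k[0],k[1],.2],down(W-PI/2)); env.servo_line(k,stop_force=15)
print(rd())
env.gripper_to(0,20); o=env.get_obs(); print(o["opening"],o["contact_force"],rd(),o["time_s"])
turn(q,q-.9)
E
```

```text
[np.float64(0.6392863171473767), np.float64(0.05588536431807547), 0.096]
[3.082, 2.782]
0.2024712566315425 [ 0.4721448  -1.52981005  5.74236843] [-2.829, 2.797] 10.3417
q -1.37 t 10.8 rad -0.9 tan -5.0 needle [None, -2.968]
q -1.67 t 11.3 rad -4.3 tan -5.3 needle [None, -2.368]
q -1.97 t 11.8 rad -8.1 tan -5.1 needle [3.116, -2.02]
```

```bash
python3 - <<'E'
from h import *
turn(-1.97,-1.97-3.3)
E
```

```text
q -2.27 t 12.3 rad -9.7 tan -6.0 needle [-0.144, -2.092]
q -2.57 t 12.8 rad -8.3 tan -5.1 needle [-2.144, -2.087]
q -2.87 t 13.2 rad -7.0 tan -5.3 needle [-2.296, -2.25]
q -3.17 t 13.7 rad -4.3 tan -5.4 needle [-2.598, -2.577]
q -3.47 t 14.2 rad -4.0 tan -5.1 needle [-2.965, -3.003]
q -3.77 t 14.7 rad -3.6 tan -4.9 needle [2.84, 2.802]
q -4.07 t 15.2 rad -2.2 tan -3.9 needle [2.365, 2.284]
q -4.37 t 15.7 rad 0.4 tan -4.6 needle [1.903, 1.76]
q -4.67 t 16.1 rad 3.9 tan -3.5 needle [1.464, 1.457]
q -4.97 t 16.6 rad 6.4 tan -3.1 needle [1.174, 1.11]
q -5.27 t 17.1 rad 8.3 tan -3.1 needle [0.945, 0.895]
```

```bash
cat > fit.py <<'E'
import numpy as np
from scipy.optimize import curve_fit
D=np.array([[-1.07,2.797],[-1.37,-2.968],[-1.67,-2.368],[-1.97,-2.02],[-2.27,-2.092],[-2.57,-2.087],[-2.87,-2.25],[-3.17,-2.577],[-3.47,-3.003],[-3.77,2.802],[-4.07,2.284],[-4.37,1.76],[-4.67,1.457],[-4.97,1.11],[-5.27,.895]])
q=D[:,0];y=np.where(D[:,1]<0,D[:,1]+2*np.pi,D[:,1])
p,C=curve_fit(lambda q,m,a,h:m+a*np.cos(q-h),q,y,[2.5,1.7,-2.35])
print(p,np.sqrt(np.diag(C)),(y-p[0]-p[1]*np.cos(q-p[2])).round(2)); qh=p[2]
E
python3 - <<'E'
from fit import qh
from h import *
q=turn(-5.27,-5.87)
q=turn(q,qh-2*PI-.436,.35); print(qh,q)
env.wait(.5); print(rd(),env.get_obs()["time_s"])
E
```

```text
[ 2.51151637  1.71578808 -2.38710357] [0.02751865 0.03745499 0.02178731] [-0.15 -0.1   0.11  0.18 -0.02 -0.    0.   -0.02 -0.04 -0.03 -0.04 -0.06
  0.07  0.05  0.04]
q -5.57 t 17.6 rad 8.0 tan -3.4 needle [1.055, 0.833]
q -5.87 t 18.1 rad 9.0 tan -3.5 needle [-2.397, 0.885]
q -6.23 t 18.6 rad 8.1 tan -3.4 needle [1.553, 1.142]
q -6.59 t 19.1 rad 7.6 tan -4.2 needle [1.961, 1.551]
q -6.95 t 19.6 rad 4.5 tan -3.7 needle [2.198, 2.073]
q -7.31 t 20.2 rad 2.4 tan -3.6 needle [1.466, 2.727]
q -7.67 t 20.7 rad -1.7 tan -4.5 needle [None, -2.913]
q -8.03 t 21.2 rad -7.6 tan -4.8 needle [-2.349, -2.26]
q -8.39 t 21.8 rad -11.4 tan -5.4 needle [-0.302, -1.988]
q -8.75 t 22.3 rad -11.4 tan -5.5 needle [-1.878, -2.076]
q -9.11 t 22.8 rad -9.6 tan -5.0 needle [-2.273, -2.223]
-2.3871035678254584 -9.106288875005045
[-2.276, -2.218] 23.5
```

Lowest reading was 0.83 and highest 4.28, so I'm aiming for 2.5–2.55. The plate is now at rest reading 4.05 with the high spot 25° beside the plunger, so the finger can push straight along the offset. Next I release the knob and approach the rim.

```bash
cat >> h.py <<'E'
TH=-PI/2-.436
def pp(r,z=.056): return [*w(r*np.cos(TH),r*np.sin(TH)),z]
def pf(f0=0):
    f=env.get_obs()["contact_force"]-f0; u=np.array([np.cos(TH+W),np.sin(TH+W)]); return round(float(f[:2]@u),1)
def pr():
    d=env.get_obs()["tool_pos"][:2]-SP; return round(float(d@[np.cos(TH+W),np.sin(TH+W)]),5)
E
python3 - <<'E'
from h import *
k=knob(-9.106)
env.gripper_to(.5); env.servo_line([k[0],k[1],.2]); env.gripper_to(0)
env.move_ptp(pp(.155,.2),down(W+TH)); env.servo_line(pp(.155),velocity=.2)
env.wait(.2); f0=env.get_obs()["contact_force"]; print(f0,rd())
print(env.servo_line(pp(.124),velocity=.02,stop_force=3.5),pr(),pf(f0),rd(),env.get_obs()["time_s"])
im=env.camera("side");cv2.imwrite("pics/s2.png",cv2.resize(im["pixels"][100:300,220:420],None,fx=3,fy=3,interpolation=2)[:,:,::-1])
E
```

```text
[-0.84871387  0.60421828 -0.40983354] [2.204, -1.258]
True 0.12508 0.6 [1.676, -1.366] 28.3833
```

View pics/s2.png

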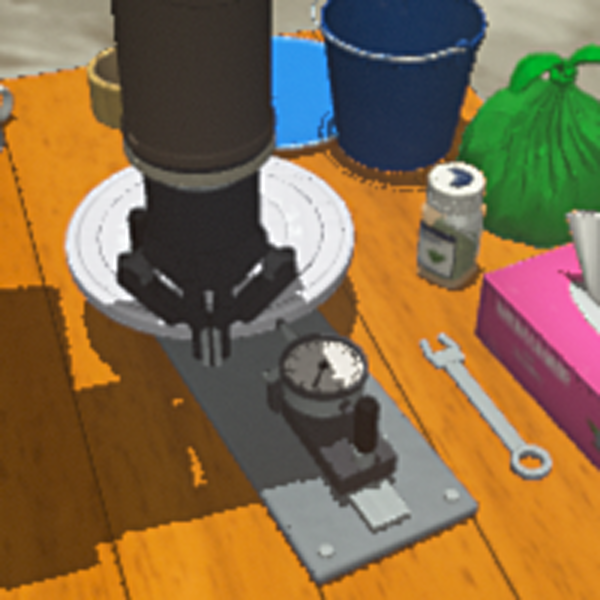

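The closed fingers are at the rim, left of the plunger, around (212,345) and clear of the dial. The arm's shadow splits the dial face at (322,365). The jar and spanner are undisturbed. I'll make the needle reading shadow-proof with a local contrast filter.

```bash
cat >> h.py <<'E'
def rs(save=None):
    im=face("side",.02); g=cv2.cvtColor(im,cv2.COLOR_RGB2GRAY)
    c=cv2.morphologyEx(g,cv2.MORPH_CLOSE,cv2.getStructuringElement(2,(71,71))).astype(np.float32)
    b=1-g/np.maximum(c,1)
    p=cv2.warpPolar(b.astype(np.float32),(200,720),(294,332),200,cv2.INTER_LINEAR)
    d=p[:,65:145].mean(1); s=cv2.GaussianBlur(np.tile(d,3).reshape(-1,1),(1,41),0)[720:1440,0]; j=int(np.argmax(s))
    k=np.arange(j-30,j+31); v=d[k%720]; a=(k*v).sum()/v.sum()*.5
    if save: cv2.imwrite(save,np.hstack([im[:,:,::-1],np.dstack([np.uint8(255*b.clip(0,1))]*3)])[::2,::2])
    return round(float(np.radians((a+90)%360)),3), round(float(s[j]),2)
E
python3 - <<'E'
from h import *
print(rs("pics/d3.png"),pr(),pf(),env.get_obs()["contact_force"])
E
```

```text
(3.899, 0.46) 0.12511 0.4 [-0.55744864 -0.22596147  0.29264014]
```

View pics/d3.png

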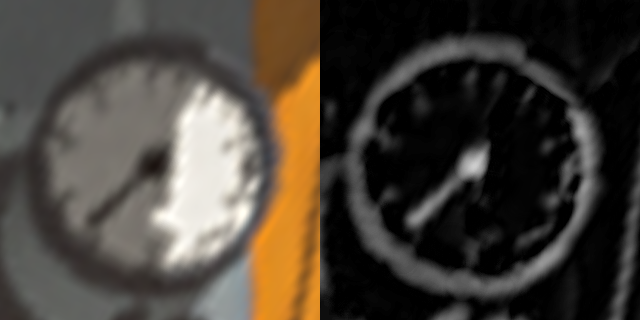

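```bash
sed -i 's/(294,332)/(304,326)/' h.py; python3 - <<'E'
from h import *
print(rs())
f0=np.array([-.85,.6,-.41])
for r in np.arange(.1245,.1209,-.0005):
    s=env.servo_line(pp(r),velocity=.01,stop_force=16); env.wait(.1)
    n=rs(); print(round(r,4),s,pr(),pf(f0),n,round(env.get_obs()["time_s"],1),flush=True)
    if s or n[0]<2.75: break
E
```

```text
(3.928, 0.44)
0.1245 False 0.12474 6.1 (3.808, 0.43) 28.9
0.124 False 0.12424 5.4 (3.59, 0.4) 29.3
0.1235 False 0.12374 5.9 (3.375, 0.45) 29.7
0.123 False 0.12325 6.6 (3.175, 0.48) 30.1
0.1225 False 0.12279 6.2 (3.026, 0.39) 30.5
0.122 False 0.12231 6.4 (2.889, 0.25) 30.9
0.1215 False 0.1218 6.4 (2.606, 0.49) 31.3
```

```bash
python3 - <<'E'
from h import *
env.servo_line(pp(.140),velocity=.05); env.wait(.3); print(rs())
env.servo_line(pp(.140,.2),velocity=.2); env.move_ptp([*w(-.2,-.1),.25],down(W+TH)); env.wait(.2)
print(rs("pics/d4.png"),needle(.02),env.get_obs()["time_s"])
E
```

```text
(2.683, 0.44)
(2.687, 0.48) [('top', np.float64(2.672), 331, 310, np.int32(394), np.int32(396)), ('side', np.float64(2.586), 297, 336, np.int32(359), np.int32(354))] 34.075
```

View pics/d4.png

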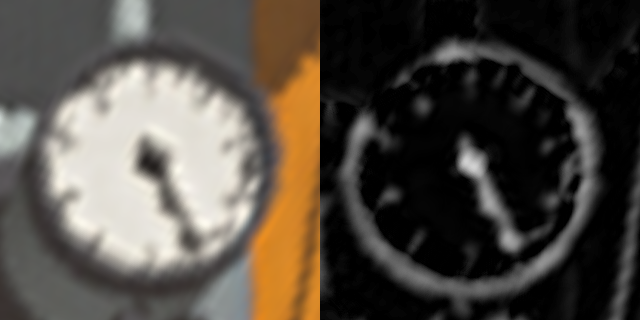

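Hub at (152,160) and tip at (192,242) give 2.69 rad, and the top camera says 2.67. That leaves about 0.3–0.35 mm, which matches the 3.1 mm pushed of about 3.45 mm. One more small push.

```bash
python3 - <<'E'
from h import *
env.move_ptp(pp(.140,.2),down(W+TH)); env.servo_line(pp(.140),velocity=.2); env.servo_line(pp(.127),velocity=.05)
for r in (.1220,.1215,.1212):
    s=env.servo_line(pp(r),velocity=.01,stop_force=16); env.wait(.1); n=rs(); print(r,s,pr(),pf(),n)
    if n[0]<2.45: break
env.servo_line(pp(.140),velocity=.05); env.servo_line(pp(.140,.2),velocity=.2)
env.move_ptp([*w(-.2,-.1),.25],down(W+TH)); env.wait(.2)
print(rs(),needle(.02),env.get_obs()["time_s"])
E
```

```text
0.122 False 0.12205 2.4 (2.754, 0.23)
0.1215 False 0.12169 5.7 (2.571, 0.5)
0.1212 False 0.12147 6.9 (2.434, 0.46)
(2.434, 0.51) [('top', np.float64(2.418), 331, 310, np.int32(394), np.int32(396)), ('side', np.float64(2.324), 298, 336, np.int32(360), np.int32(355))] 40.0083
```

```bash
python3 - <<'E'
from h import *
q=-9.106; k=knob(q)
env.gripper_to(.5); env.move_ptp([k[0],k[1],.2],down(W-PI/2)); env.servo_line(k,stop_force=20); env.gripper_to(0,20)
print(rs(),env.get_obs()["opening"])
for i in range(1,11):
    env.servo_line(knob(q-i*.314),velocity=.1)
    if i%2==0: print(i,rs())
f=env.get_obs()["contact_force"]; k=knob(q-3.14)
env.gripper_to(.5); env.servo_line([k[0],k[1],.22],velocity=.2)
env.move_ptp([*w(-.2,-.1),.25],down(W+TH)); env.wait(.2)
print(f,rs("pics/d5.png"),needle(.02),env.get_obs()["time_s"])
cv2.imwrite("pics/t5.png",cv2.resize(env.camera("top")["pixels"][110:290,190:420],None,fx=3,fy=3,interpolation=2)[:,:,::-1])
E
```

```text
(2.434, 0.51) 0.20602605072682872
2 (2.48, 0.56)
4 (2.541, 0.53)
6 (2.573, 0.51)
8 (2.618, 0.54)
10 (2.618, 0.54)
[ 6.64045584 -2.19510718  4.38632662] (2.637, 0.54) [('top', np.float64(2.622), 331, 310, np.int32(394), np.int32(396)), ('side', np.float64(2.531), 297, 336, np.int32(359), np.int32(355))] 48.9417
```

View pics/t5.png

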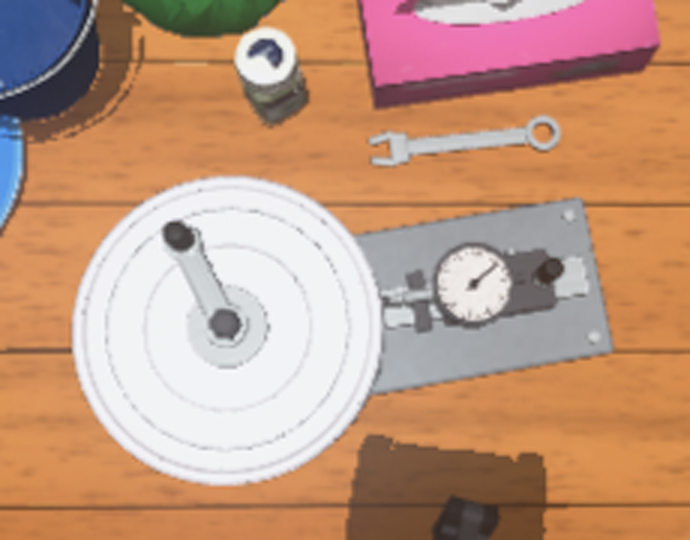

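The dial sits against the carriage stop at crop (473,283), and the jar (268,75) and spanner (465,140) are in place. The arm is clear of everything. Total runout over half a turn is 0.20 rad, which puts the plate about 0.2 mm off centre, inside the ±0.6 mm limit. Handing in.

```bash
python3 - <<'E'
from rig import env
print(env.close_job())
E
```

```text
the job is handed in; nothing more can be done
None
```

The plate now runs true to about 0.2 mm, and I handed the job in at about 49 s of the 72 s. No verdict was reported.

**What I did:**
1. I slid the gauge up to its stop.
2. I turned the plate a full turn by the knob; the lowest reading was 0.83 rad and the highest about 4.28 rad.
3. I rested the plate with the high spot about 25° to one side of the plunger, so the finger could push straight along the offset. The needle read about 4.05 there, above the 3.85 needed.
4. I pushed the rim inward in two goes. The measured push force stayed around 7 N or less, against the 25 N limit.

**Last checks:**
- **Centring:** with the push let go, the needle read 2.43 at the pushed side and 2.62–2.64 half a turn later. That puts the plate about 0.2 mm past the centre, inside the 0.6 mm limit.
- **Mean reading:** those two readings average 2.53, matching the 2.51–2.55 from the first turn.
- **Scene:** the last picture shows the gauge still forward and the jar and spanner in place. The arm was clear of everything.

**Disagreements:**
- **Needle readings:** my first side-camera method read about 0.1 rad lower than the top camera and the later, corrected one. The top camera was often unusable while the gripper was at the knob.
- **Spindle position:** my estimate was probably about 2 mm out. This showed as sideways forces of up to about 11 N while cranking.

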